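# Fetch one red parts tray from the revolving dispenser

## Robot

A 6-joint arm with a two-finger parallel gripper is mounted at the origin on the work surface. World frame = base frame: x ahead of the robot, y to its left, z up, the work surface at z = 0. Lengths are in m, angles in rad, forces in N, time in s.
With the tool pointing down it reaches from about 0.225 to 0.875 m from the base axis. Payload 3.4 kg.
Tool frame: the origin (TCP) lies at the very end of the fingers, on their centre line; the grasp point (between the pads) lies 19 mm behind it; x points along the fingers, z is the direction in which the jaws open and shut, and the axes are right-handed (so a half turn about x gives the same grasp; the last joint's range is limited). The gripper opens to 85 mm and grips with 20 to 120 N. Pads are 22 mm wide; open, the fingers measure 114 mm over their backs; the gripper's body (76 mm by 85 mm) begins 54 mm behind the grasp point. The pads swing forward as they close: fully open they stand 13 mm farther back than shut.
Start: joints at [-1.377, 0.276, 1.505, -0, 1.361, -0.121], TCP at [0.178, -0.547, 0.231] pointing down, gripper open.
Joint ranges: [-2.89, 2.89], [-0.75, 2.08], [0.22, 2.7], [-1.18, 4.32], [0.11, 2.71], [-2.7, 2.7]. Speed limits (rad/s): [2.57, 2.57, 3.14, 3.14, 3.14, 3.14].

## Interface

Orientations are given as a unit quaternion [w, x, y, z].
In Python, from rig import manip gives the robot as it stands. The module is installed in compiled form; this text tells all that it offers.
- The arm moves only by the shell command python3 -m inch 'ROWS' [FORCE]. ROWS is text: rows parted by semicolons, each of 7 numbers parted by spaces: the shift along the tool's x, y, z in mm, then the turn, a rotation vector about the tool's x, y, z in degrees, then the closure in counts, from 0 (fully open) to 255 (shut). A call has exactly 10 rows; each row is the pose to reach, as a shift and turn from the pose commanded when the call began, along the tool's axes at that moment; what a row does not reach only later rows make up. A row lasts 1/8 s, in which the tool goes at most 62.5 mm and 10.7 degrees, less where a joint would pass 70% of its speed; a pose out of reach is approached as far as the arm can. A call with a gripper value outside its range is refused whole. The fingers move at their own pace and stop on an object; FORCE is the grip in N (left out, the last holds). Time passes only in rows, so rows that repeat a pose let the fingers close, or fill a call up. It gives the time, the measured TCP pose, the force and the opening at its end, in the units of the state.
- manip.get_state(): the state, without advancing time (a new reading comes with each control period).
- manip.get_image(name): name is "side" or "top" or "wrist"; returns a dict with "color" (480x640x3 uint8, blue, green, red), "fx", "fy", "cx", "cy" (pixels), "world_to_cam" (4x4, takes a point from world to camera coordinates). Camera axes: x right, y down, z forward; pixel columns grow to the right and rows downward; lengths in m; the calibration is good to about 2 mm. A picture is of the moment at which its call begins. There is no depth.
- manip.sign_off(): hands the job in, once; it reports no verdict.
The state is a dict: "clock": time; "qpos": joint angles; "qd": joint speeds; "effort": joint torques, N m; "position": TCP position; "ee_rot": TCP orientation; "contact_force": force on the tool from outside, world axes, zero at the start; "moment": the same for the moment, N m; "width": finger opening in m.
Only numpy, scipy, OpenCV 4.12 (cv2) and the standard library are available. Lean on these libraries where they do the work, as an engineer would, in place of code of your own. Each camera call takes 0.05 s, during which the arm holds its last target. There are 200 camera calls.

## Task

Turn the tray carousel until the pocket with the red trays faces the arm at the green mark, and leave it standing there. Then lift only the top red tray off its stack, without bringing the next one up with it, and set it down upright, not dropped, inside the white outline on the kit board, square with it. All other trays stay in their pockets, and the lamp holder, transformer and screwdriver are left alone.

Things in the scene. Friction and masses are not known exactly. Their poses are not given: they have to be found in the camera images.
- hub (a point): On the axis of the carousel, at the height of its flat top, 36 mm above the table. White disc 300 mm across, steel cap 36 mm wide, 12 mm high in the middle. Four upright black pegs (14 mm thick, 70 mm tall, tops 106 mm above the table) stand 138 mm from the axis, each midway (45 degrees) between two pockets, to turn the disc by pushing with a fingertip.
- pick_mark (a point): Fixed point over which a pocket's centre lies when that pocket faces the arm: 90 mm from the carousel's axis, 36 mm above the table, on the line from the axis to the green diamond on the black tongue that juts out from under the disc on the robot's side. Its -x axis points outward along the tongue.
- disc (a joint): Turn of the carousel's disc in rad since the start (0 then); anticlockwise from above is positive. It turns either way without a stop, with light friction (about 0.12 N m), and stays where it is left.
- outline (a point): Centre of the white square outline (80 mm inside, flat lines 4 mm wide) painted on the brown kit board, on the board's top, 12 mm above the table. The board is fixed, 220 x 120 x 12 mm; x runs along its length, the outline's sides along x and y; the outline lies 45 mm from the board's centre towards -x.
- lampholder_c (a point): White ceramic lamp holder, 48 mm across, 36 mm tall, standing on the kit board beyond the outline, about 110 mm from the outline's centre; the point is at its centre. Loose, must be left alone.
- transformer_c (a point): Small transformer with copper winding on a steel foot, 56 x 85 x 55 mm tall, loose on the table; the point is at its centre. Must be left alone.
- screwdriver: Screwdriver with red handle lying on the table to the robot's right, loose, lying along its own x axis, handle to -x. Must be left alone.
- pocket_red (a point): Centre of the floor of the pocket holding the stack of three red trays; turns with the disc, 36 mm above the table. The four pockets are 90 degrees apart, centres 90 mm from the axis, each fenced by low grey bars 7 mm high, 54 mm square over all.
- red_top_c (a point): Red plastic parts tray, the one to be fetched, on top of the stack. The point is its centre, half-way up, 18 mm below the rim's top; x and y are parallel to its sides. Square, 36 mm tall, about 40 g, open on top, tapering to a 36 mm floor; around the top an upright rim 60 x 60 mm outside, 12 mm high. Nested trays sit loosely, each 16 mm above the one below, a 4 mm gap between the rims at mid-side.
- red_mid_c (a point): Red plastic parts tray, second one, nested under the top one; must stay. Same as the top one; the point is its centre, half-way up.
- red_low_c (a point): Red plastic parts tray, lowest one, standing in the pocket; must stay. Same as the top one; the point is its centre, half-way up.
- pocket_white (a point): Centre of the floor of the pocket holding the two white trays; turns with the disc.
- white_top_c (a point): White tray like the red ones, upper one of its stack of two; the point is at its centre. Must stay in its pocket.
- white_low_c (a point): White tray like the red ones, lower one of its stack of two; the point is at its centre. Must stay in its pocket.
- pocket_blue (a point): Centre of the floor of the pocket holding the two blue trays; turns with the disc.
- blue_top_c (a point): Blue tray like the red ones, upper one of its stack of two; the point is at its centre. Must stay in its pocket.
- blue_low_c (a point): Blue tray like the red ones, lower one of its stack of two; the point is at its centre. Must stay in its pocket.
- pocket_yellow (a point): Centre of the floor of the pocket holding the two yellow trays; turns with the disc.
- yellow_top_c (a point): Yellow tray like the red ones, upper one of its stack of two; the point is at its centre. Must stay in its pocket.
- yellow_low_c (a point): Yellow tray like the red ones, lower one of its stack of two; the point is at its centre. Must stay in its pocket.
Things that resemble listed ones, but are neither listed nor needed, are in the scene too. What is shaped like the part that bears red_mid_c but pink or turquoise is not meant.

How it is judged:
On the way, in this order (a step that is already met when the one before it is completed fails the run):
1. the red pocket stands still within 15 mm of the pick position, its stack not yet lifted (horizontal distance between pocket_red and pick_mark below 0.015 m and velocity of joint disc between -0.05 and 0.05 rad/s and z of red_top_c in the frame of red_mid_c below 0.024 m), for 0.3 s.
2. the top red tray is lifted clear of the next one while the red pocket is still within 20 mm of the pick position (z of red_top_c in the frame of red_mid_c above 0.05 m and horizontal distance between pocket_red and pick_mark below 0.02 m), for 0.1 s.
At the end, for the whole second after the job is handed in: top red tray released, upright (0.08 rad) on the board, within 15 mm of the outline's centre and 0.3 rad of its sides; red pocket still, within 20 mm of the pick position; the other two red trays still nested in it within 15 mm (horizontal distance between red_top_c and outline below 0.015 m and z of red_top_c in the frame of outline between 0.013 and 0.023 m and angle between red_top_c's own z axis and vertical below 0.08 rad and (angle between the x axis of red_top_c and the x axis of outline, either way round below 0.3 rad or angle between the x axis of red_top_c and the y axis of outline, either way round below 0.3 rad) and horizontal distance between pocket_red and pick_mark below 0.02 m and velocity of joint disc between -0.05 and 0.05 rad/s and horizontal distance between each of red_mid_c, red_low_c and pocket_red below 0.015 m and z of red_mid_c in the frame of red_low_c below 0.021 m and angle between red_mid_c's own z axis and vertical below 0.1 rad and height (world z) of red_low_c below 0.06 m); the robot touches nothing.
It fails at once if the second or lowest red tray is raised by more than 12 mm (height (world z) of red_mid_c above 0.082 m or height (world z) of red_low_c above 0.066 m).
It fails at once if the top red tray is tipped by more than 0.5 rad (angle between red_top_c's own z axis and vertical above 0.5 rad).
It fails at once if a tray of another colour leaves its pocket (25 mm sideways or 15 mm up) (horizontal distance between any of white_top_c, white_low_c and pocket_white above 0.025 m or horizontal distance between any of blue_top_c, blue_low_c and pocket_blue above 0.025 m or horizontal distance between any of yellow_top_c, yellow_low_c and pocket_yellow above 0.025 m or height (world z) of any of white_top_c, blue_top_c, yellow_top_c above 0.085 m).
It fails at once if the top red tray is dropped or thrown (faster than 0.8 m/s) (linear speed of red_top above 0.8 m/s).
It fails at once if lamp holder, transformer or screwdriver moved by more than 15 mm (distance of any of lampholder_c, transformer_c, screwdriver from where it was at the start of the episode above 0.015 m).
It also fails if it takes over 69 s, if anything falls off the work surface, if the arm or the gripper's body presses on something with over 40 N, if the wrist force passes 120 N, or if a joint passes its speed limit or range.

## Working session

There is one attempt and no reset: what is moved stays moved. The work goes in short steps, Python scripts to look and compute and a shell command to move; the robot and the scene stay as the last step left them, time stands still between calls to the robot, and variables do not carry over. Pictures are saved under pics/ and viewed, about 8 in all and at most 12, crops included, and the job is handed in when it is done.

```bash
mkdir -p pics
cat > h.py <<'E'
import numpy as np, cv2
from rig import manip
from scipy.spatial.transform import Rotation as R
def snap(n,f):
    d=manip.get_image(n); cv2.imwrite('pics/'+f+'.png',d['color']); np.savez('pics/'+f+'.npz',**{k:d[k] for k in ('fx','fy','cx','cy','world_to_cam')}); return d
def px2w(f,u,v,z):
    d=np.load('pics/'+f+'.npz'); T=np.linalg.inv(d['world_to_cam'])
    r=T[:3,:3]@np.array([(u-d['cx'])/d['fx'],(v-d['cy'])/d['fy'],1]); o=T[:3,3]
    return o+r*(z-o[2])/r[2]
def w2px(f,p):
    d=np.load('pics/'+f+'.npz'); c=d['world_to_cam']@np.r_[p,1]
    return np.array([d['fx']*c[0]/c[2]+d['cx'],d['fy']*c[1]/c[2]+d['cy']])
def totool(v):
    s=manip.get_state(); w,x,y,z=s['ee_rot']; M=R.from_quat([x,y,z,w]).as_matrix(); return M.T@np.asarray(v)*1000
def st():
    s=manip.get_state(); w,x,y,z=s['ee_rot']; print(s['clock'],np.round(s['position'],4),np.round(R.from_quat([x,y,z,w]).as_matrix(),3).tolist(),np.round(s['qpos'],3),s['width'],np.round(s['contact_force'],1))
E
python3 - <<'E'
from h import *
st(); 
for n in('top','side'): 
    d=snap(n,n+'0'); print(n,np.round(np.linalg.inv(d['world_to_cam'])[:3],3).tolist(),d['fx'])
E
```

```text
0.0 [ 0.178  -0.5462  0.2304] [[-0.0, 0.951, 0.31], [0.002, 0.31, -0.951], [-1.0, 0.0, -0.002]] [-1.377  0.277  1.506  0.     1.361 -0.121] 0.08567532615517118 [-0.2 -0.1  0. ]
top [[0.028, -0.989, 0.146, 0.36], [-1.0, -0.027, 0.008, -0.033], [-0.004, -0.146, -0.989, 1.787]] 616.9138269225617
side [[-0.961, -0.159, 0.224, 0.341], [-0.275, 0.562, -0.78, 0.857], [-0.002, -0.812, -0.584, 0.762]] 479.4011973576868
```

View pics/top0.png

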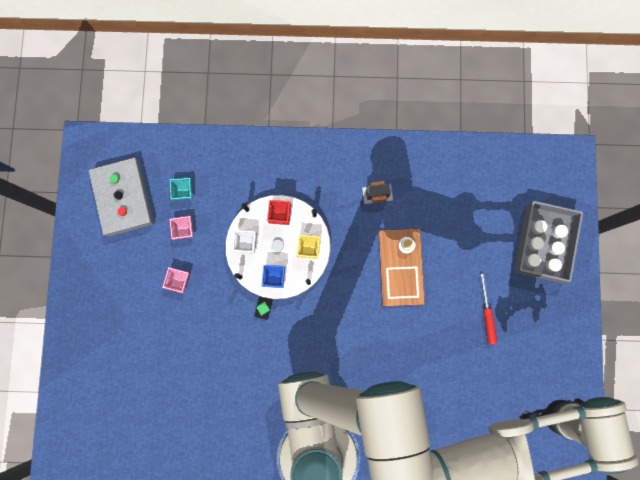

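View pics/side0.png

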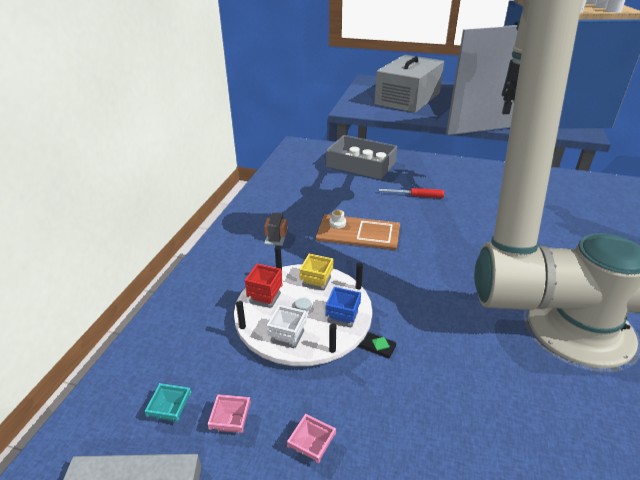

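The top view shows the carousel hub at about (278,244) and red stack at (279,212), on the far side. Blue is at (274,276), yellow (309,247), white (244,241), the green diamond (263,309) and the outline (403,283). The pink and turquoise trays at left are decoys. I'll enlarge the carousel and board.

Run:
```python
import cv2
i=cv2.imread('pics/top0.png')[180:330,215:435]
cv2.imwrite('pics/c1.png',cv2.resize(i,None,fx=3.6,fy=3.6,interpolation=cv2.INTER_CUBIC))
```

```text
(no output)
```

View pics/c1.png

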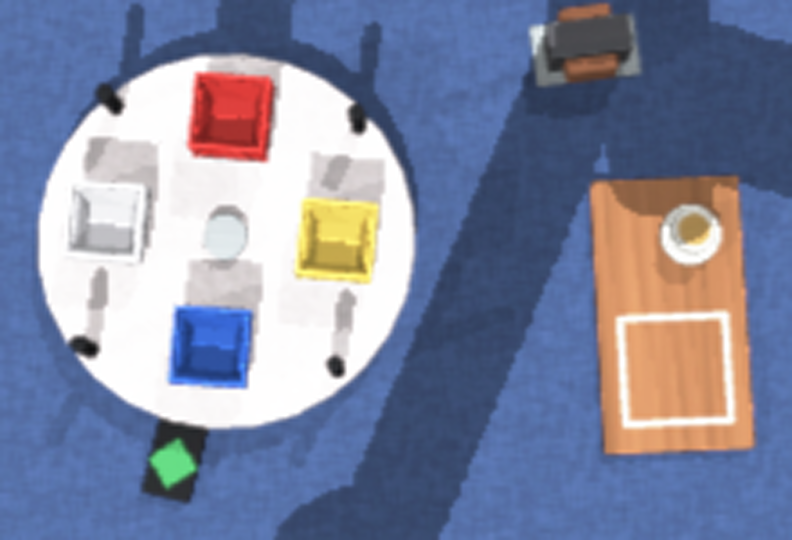

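The crop shows the disc centre at about (226,241). Pegs are at TL (103,90), TR (356,110), BL (77,349) and BR (336,366). Red rim centre is (231,116), the diamond (173,463), and the outline corners (622,317), (727,314), (734,423) and (626,425).

Run:
```python
from h import *
f=lambda u,v,z: px2w('top0',215+(u+.5)/3.6-.5,180+(v+.5)/3.6-.5,z)
h=(f(39,240,.036)+f(414,240,.036)+f(226,55,.036)+f(226,428,.036))/4
h[0]=(f(226,55,.036)[0]+f(226,428,.03)[0])/2; h[1]=(f(39,240,.036)[1]+f(414,240,.036)[1])/2
print('hub',h,'cap',f(226,231,.048))
ang=lambda p: (np.round(p[:2],4),np.hypot(*(p-h)[:2]).round(4),np.degrees(np.arctan2(p[1]-h[1],p[0]-h[0])).round(1))
for n,u,v,z in [('TL',103,90,.106),('TR',356,110,.106),('BL',77,349,.106),('BR',336,366,.106),('red',231,114,.104),('yel',337,239,.088),('wh',107,221,.088),('blu',210,345,.088),('dia',173,463,.03),('dia0',173,463,.01)]: print(n,*ang(f(u,v,z)))
c=np.array([f(u,v,.012) for u,v in [(621,317),(728,314),(734,423),(626,425)]]); print('outline',c.mean(0),[ (np.linalg.norm(c[i]-c[i-1]).round(4),np.degrees(np.arctan2(*(c[i]-c[i-1])[[1,0]])).round(1)) for i in range(4)])
b=np.array([f(u,v,.012) for u,v in [(592,183),(738,177),(752,446),(606,453)]]);print('board',b.mean(0),b)
print('lamp',f(690,235,.048),'transf',f(588,40,.055))
```

```text
hub [0.58648252 0.13592099 0.036     ] cap [0.59132263 0.13540197 0.048     ]
TL [0.6906 0.2292] 0.1398 41.8
TR [0.6803 0.0336] 0.1389 -47.5
BL [0.4902 0.239 ] 0.1411 133.0
BR [0.4829 0.0423] 0.1397 -137.9
red [0.6749 0.1299] 0.0886 -3.9
yel [0.5822 0.0456] 0.0904 -92.7
wh [0.5912 0.2238] 0.088 86.9
blu [0.4976 0.1402] 0.089 177.3
dia [0.4086 0.1712] 0.1814 168.8
dia0 [0.4091 0.1736] 0.1813 168.0
outline [ 0.49455106 -0.22611629  0.012     ] [(np.float64(0.0863), np.float64(3.5)), (np.float64(0.0858), np.float64(-86.8)), (np.float64(0.0871), np.float64(-176.4)), (np.float64(0.086), np.float64(92.7))]
board [ 0.53932854 -0.22135656  0.012     ] [[ 0.6434887  -0.15549892  0.012     ]
 [ 0.65167214 -0.27342316  0.012     ]
 [ 0.43547843 -0.28616914  0.012     ]
 [ 0.42667491 -0.17033502  0.012     ]]
lamp [ 0.59832584 -0.23103654  0.048     ] transf [ 0.75185882 -0.14736609  0.055     ]
```

Hub is about (0.587, 0.136). Red sits at about -3° and the tongue at about 168.4°, so the disc needs about +171°. I'll straddle the far-right peg (-47.5°) with part-closed fingers and lead it round. First I go above it.

```bash
python3 -m inch '0 62 -37 7 0 0 0; 0 123 -74 14 0 0 50; 0 185 -111 21 0 0 100; 0 246 -148 28 0 0 165; 0 308 -185 35 0 0 165; 0 369 -222 42 0 0 165; 0 430 -258 49 0 0 165; 0 481 -290 56 0 0 165; 0 532 -320 63 0 0 165; 0 580 -350 66 0 0 165' 20
python3 - <<'E'
from h import *
st(); s=manip.get_state(); print(totool(np.array([.6797,.0338,.18])-s['position']))
E
```

```text
clock: 1.35
position: [0.5881, -0.0725, 0.2309]
ee_rot: [-0.253, -0.66, -0.253, 0.66]
contact_force: [0.4, -0.1, 0.1]
width: 0.03
1.35 [ 0.5881 -0.0725  0.2309] [[-0.0, 0.668, -0.744], [-0.0, -0.744, -0.668], [-1.0, -0.0, 0.001]] [-2.400e-01  3.030e-01  1.467e+00 -1.000e-03  1.372e+00  2.170e+00] 0.02999087077633747 [ 0.4 -0.1  0.1]
[  50.85438005  -17.88016625 -139.23899232]
```

```bash
python3 -m inch '0 -4 -20 0 0 0 165; 0 -9 -40 0 0 0 165; 0 -14 -60 0 0 0 165; 0 -18 -80 0 0 0 165; 0 -18 -88 0 0 0 165; 0 -18 -88 0 0 0 165; 0 -18 -88 0 0 0 165; 0 -18 -88 0 0 0 165; 0 -18 -88 0 0 0 165; 0 -18 -88 0 0 0 165' 20
python3 - <<'E'
from h import *
st(); s=manip.get_state(); print(totool(np.array([.6797,.0338,.18])-s['position'])); snap('wrist','w1'); snap('top','top1')
t=cv2.imread('pics/top1.png')[180:300,215:375]; w=cv2.imread('pics/w1.png')
cv2.imwrite('pics/c2.png',w)
print(w2px('w1',[.6797,.0338,.106]),w2px('w1',[.6797,.0338,.036]))
E
```

```text
clock: 2.6
position: [0.6403, -0.0022, 0.2314]
ee_rot: [0.254, 0.66, 0.253, -0.66]
contact_force: [0.2, -0.3, -0.3]
width: 0.03
2.6 [ 0.6403 -0.0022  0.2314] [[0.0, 0.669, -0.743], [-0.0, -0.743, -0.669], [-1.0, 0.0, 0.0]] [-0.112  0.375  1.357 -0.     1.41   2.296] 0.030006253709645294 [ 0.2 -0.3 -0.3]
[ 51.38884626  -0.40744662 -53.35283263]
[250.58735612 234.1147058 ] [263.81488271 216.30267556]
```

View pics/c2.png

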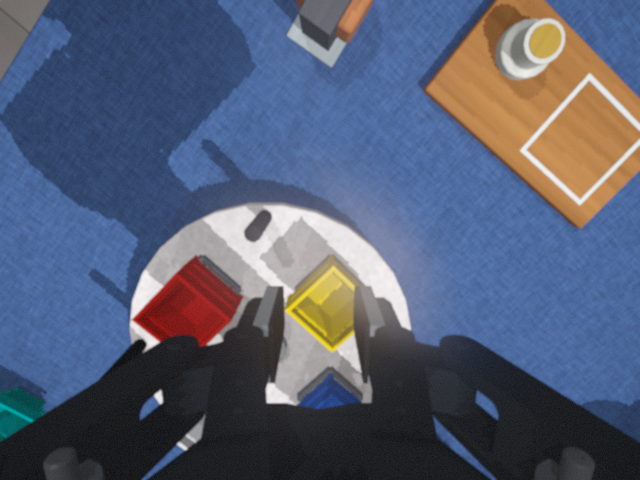

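The wrist view shows the peg from (250,235) at its top to (263,214) at its base. My prediction was (251,234) and (264,216), so the estimate is good. I'll go over it and down.

```bash
python3 -m inch '0 0 -20 0 0 0 165; 0 0 -40 0 0 0 165; 0 0 -53 0 0 0 165; 10 0 -53 0 0 0 165; 50 0 -53 0 0 0 165; 90 0 -53 0 0 0 165; 120 0 -53 0 0 0 165; 145 0 -53 0 0 0 165; 161 0 -53 0 0 0 165; 161 0 -53 0 0 0 165' 20
python3 - <<'E'
from h import *
st(); s=manip.get_state(); p=s['position']; h=np.array([.587,.136])
# plan: lead peg from a0 to end; rows in tool axes of the call's start
a0=np.arctan2(*(p[:2]-h)[::-1]); print('a0',np.degrees(a0),np.hypot(*(p[:2]-h)))
E
```

```text
clock: 3.95
position: [0.6786, 0.0334, 0.0688]
ee_rot: [-0.253, -0.659, -0.254, 0.661]
contact_force: [0.1, 0.7, 1.0]
width: 0.03
3.95 [0.6786 0.0334 0.0688] [[-0.003, 0.669, -0.743], [-0.0, -0.743, -0.669], [-1.0, -0.002, 0.002]] [-0.053  0.546  1.487 -0.     1.112  2.355] 0.030030177834741524 [0.1 0.7 1. ]
a0 -48.24655693886177 0.13758552372326008
```

In tool axes, y is radially outward and -z is anticlockwise, so the same arc rows serve for each 45° step.

```bash
python3 -m inch '0 0 -5 -2 0 0 165; 0 -1 -14 -6 0 0 165; 0 -2.5 -26 -11 0 0 165; 0 -6 -40 -17 0 0 165; 0 -11 -54 -23 0 0 165; 0 -17 -67 -29 0 0 165; 0 -25 -79 -35 0 0 165; 0 -32 -89 -40 0 0 165; 0 -37 -94 -43 0 0 165; 0 -40.4 -97.6 -45 0 0 165' 20
python3 - <<'E'
from h import *
st(); s=manip.get_state(); p=s['position']; h=np.array([.587,.136])
a0=np.arctan2(*(p[:2]-h)[::-1]); print('a0',np.degrees(a0),np.hypot(*(p[:2]-h)))
snap('side','s1')
E
```

```text
clock: 5.2
position: [0.7263, 0.1293, 0.0718]
ee_rot: [0.488, 0.513, 0.487, -0.511]
contact_force: [-0.1, -0.6, 0.8]
width: 0.0301
5.2 [0.7263 0.1293 0.0718] [[0.003, 0.999, -0.049], [-0.0, -0.049, -0.999], [-1.0, 0.003, 0.0]] [ 8.200e-02  6.190e-01  1.335e+00 -1.000e-03  1.185e+00  1.702e+00] 0.030069157684086217 [-0.1 -0.6  0.8]
a0 -2.7697759006426534 0.13949294186857242
```

View pics/s1.png

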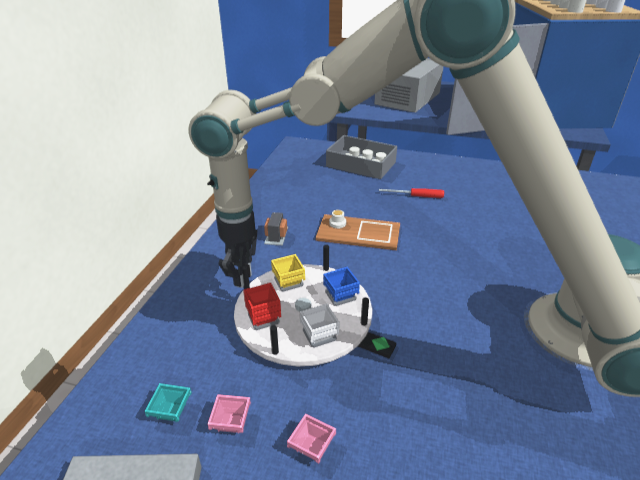

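The disc has turned with the tool: red is now at (262,303) and all stacks are in place. I'll continue with two more 45° arcs.

```bash
for i in 1; do python3 -m inch '0 0 -5 -2 0 0 165; 0 -1 -14 -6 0 0 165; 0 -2.5 -26 -11 0 0 165; 0 -6 -40 -17 0 0 165; 0 -11 -54 -23 0 0 165; 0 -17 -67 -29 0 0 165; 0 -25 -79 -35 0 0 165; 0 -32 -89 -40 0 0 165; 0 -37 -94 -43 0 0 165; 0 -40.4 -97.6 -45 0 0 165' 20; done; python3 -m inch '0 0 -5 -2 0 0 165; 0 -1 -14 -6 0 0 165; 0 -2.5 -26 -11 0 0 165; 0 -6 -40 -17 0 0 165; 0 -11 -54 -23 0 0 165; 0 -17 -67 -29 0 0 165; 0 -25 -79 -35 0 0 165; 0 -32 -89 -40 0 0 165; 0 -37 -94 -43 0 0 165; 0 -40.4 -97.6 -45 0 0 165' 20
python3 - <<'E'
from h import *
st(); s=manip.get_state(); p=s['position']; h=np.array([.587,.136])
a0=np.arctan2(*(p[:2]-h)[::-1]); print('a0',np.degrees(a0),np.hypot(*(p[:2]-h)))
E
```

```text
clock: 6.5
position: [0.69, 0.2287, 0.0705]
ee_rot: [0.647, 0.287, 0.646, -0.287]
contact_force: [0.6, -0.5, -0.2]
width: 0.0303
clock: 7.75
position: [0.5945, 0.274, 0.0704]
ee_rot: [0.707, 0.018, 0.707, -0.018]
contact_force: [1.4, -0.3, -0.8]
width: 0.0302
7.75 [0.5945 0.274  0.0704] [[0.001, 0.05, 0.999], [0.0, 0.999, -0.05], [-1.0, 0.0, 0.001]] [0.326 0.51  1.55  0.    1.08  0.376] 0.030166930505961413 [ 1.4 -0.3 -0.8]
a0 86.8701203169265 0.1382404626731884
```

```bash
python3 -m inch '0 0 -5 -2 0 0 165; 0 -1 -14 -6 0 0 165; 0 -2.5 -26 -11 0 0 165; 0 -6 -40 -17 0 0 165; 0 -11 -54 -23 0 0 165; 0 -17 -67 -29 0 0 165; 0 -23.5 -77 -34 0 0 165; 0 -28 -83 -37 0 0 165; 0 -30.5 -87 -39 0 0 165; 0 -32.3 -88.7 -40 0 0 165' 20
python3 - <<'E'
from h import *
st(); s=manip.get_state(); p=s['position']; h=np.array([.587,.136])
a0=np.arctan2(*(p[:2]-h)[::-1]); print('a0',np.degrees(a0),np.hypot(*(p[:2]-h)))
snap('side','s2'); d=snap('top','top2')
for n,r in (('s2',(220,230,200,150)),('top2',(215,180,160,150))):
    x,y,w,h_=r; cv2.imwrite(f'pics/{n}c.png',cv2.resize(cv2.imread(f'pics/{n}.png')[y:y+h_,x:x+w],None,fx=2.5,fy=2.5))
cv2.imwrite('pics/c3.png',np.hstack([cv2.imread('pics/s2c.png')[:375,:400],cv2.imread('pics/top2c.png')[:375,:400]]))
E
```

```text
clock: 9.0
position: [0.5043, 0.2464, 0.0704]
ee_rot: [0.671, -0.225, 0.67, 0.225]
contact_force: [0.5, 2.1, 0.3]
width: 0.0301
9.0 [0.5043 0.2464 0.0704] [[0.0, -0.603, 0.798], [0.001, 0.798, 0.603], [-1.0, 0.0, 0.0]] [ 3.300e-01  3.910e-01  1.768e+00  1.000e-03  9.820e-01 -3.170e-01] 0.03014942815118611 [0.5 2.1 0.3]
a0 126.8544891824153 0.1379128661066162
```

View pics/c3.png

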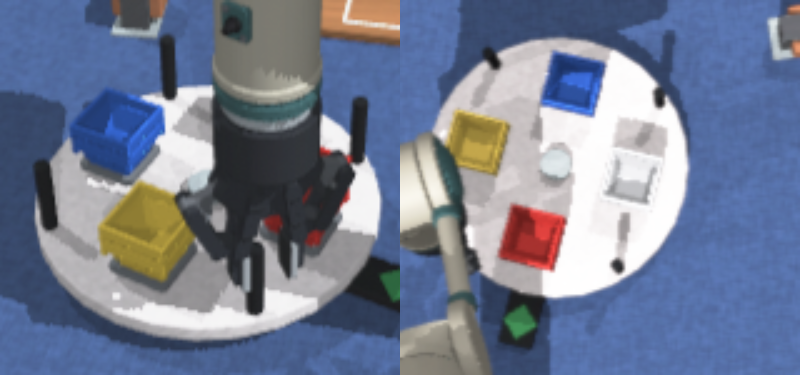

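Red now stands near the green mark. In the top crop, red is at (132,237), blue (173,84) and the diamond (120,323), all relative to the right half. Next I rise and measure.

```bash
python3 - <<'E'
from h import *
h=np.array([.587,.136,0])
f=lambda u,v,z: px2w('top2',215+(u+.5)/2.5-.5,180+(v+.5)/2.5-.5,z)
for n,u,v,z in [('red',132.5,237.5,.104),('blu',173,84,.088),('wh',232,177,.088),('yel',77,141,.088),('dia',120,323,.01)]:
    p=f(u,v,z);print(n,np.round(p,4),np.hypot(*(p-h)[:2]).round(4),np.degrees(np.arctan2(p[1]-h[1],p[0]-h[0])).round(1))
E
python3 -m inch '0 0 0 0 0 0 165; -10 0 0 0 0 0 165; -30 0 0 0 0 0 165; -60 0 0 0 0 0 165; -90 0 0 0 0 0 165; -120 0 0 0 0 0 165; -140 0 0 0 0 0 165; -140 0 0 0 0 0 165; -140 0 0 0 0 0 165; -140 0 0 0 0 0 165' 20
```

```text
red [0.498 0.153 0.104] 0.0906 169.2
blu [0.6726 0.1169 0.088 ] 0.0877 -12.6
wh [0.5696 0.0473 0.088 ] 0.0904 -101.1
yel [0.6052 0.2213 0.088 ] 0.0872 78.0
dia [0.4073 0.1735 0.01  ] 0.1836 168.2
clock: 10.35
position: [0.5036, 0.2459, 0.2091]
ee_rot: [0.67, -0.225, 0.671, 0.225]
contact_force: [-0.6, 0.7, -0.5]
width: 0.0303
```

The red pocket is at about 168–169° against the tongue's 168.3°, i.e. within about 2 mm. Next I go above the red stack, square with it, jaws open.

```bash
python3 -m inch '0 -9 -8 -5 0 0 100; 0 -18 -15 -11 0 0 0; 0 -27 -23 -17 0 0 0; 0 -36 -31 -23 0 0 0; 0 -45 -39 -29 0 0 0; 0 -54 -46 -35 0 0 0; 0 -63 -54 -39 0 0 0; 15 -70 -60 -41 0 0 0; 30 -70 -60 -41 0 0 0; 30 -70 -60 -41 0 0 0' 20
python3 - <<'E'
from h import *
st(); snap('wrist','w2'); snap('side','s3')
for p in ([.498,.154,.104],[.498,.154,.036]): print(w2px('w2',p),w2px('s3',p))
E
```

```text
clock: 11.6
position: [0.4973, 0.1542, 0.1784]
ee_rot: [0.548, -0.444, 0.551, 0.446]
contact_force: [1.0, 0.2, -0.1]
width: 0.0856
11.6 [0.4973 0.1542 0.1784] [[-0.004, -0.978, 0.208], [-0.0, 0.208, 0.978], [-1.0, 0.004, -0.001]] [ 0.167  0.233  1.702  0.     1.21  -1.195] 0.0856357306516597 [ 1.   0.2 -0.1]
[317.81032698 253.98949507] [341.12536908 296.25554149]
[318.23741171 229.39111327] [340.34574541 320.27741386]
```

View pics/w2.png

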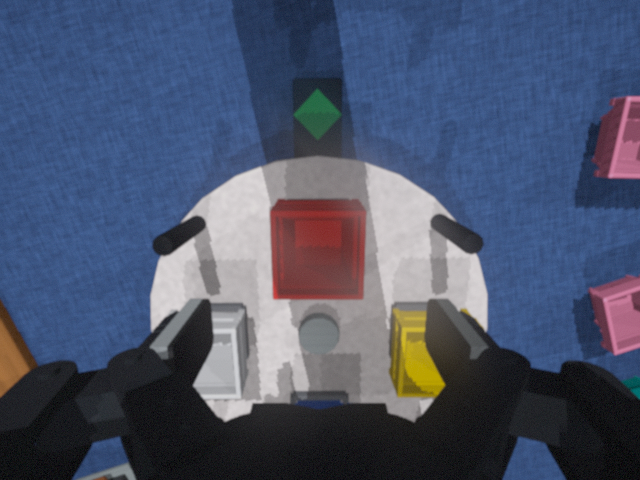

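The red rim centre is at (318,253), predicted (318,254), and diamond, red and hub are in line. So the tool is centred. The candidates are the red stack here at (318,253) and the pink trays at (625,137) and (620,312). The red one on the disc fits the description. I'll descend so the tips end between the rims at about z 0.093, and close gently.

```bash
python3 -m inch '15 0 0 0 0 0 0; 35 0 0 0 0 0 0; 55 0 0 0 0 0 0; 75 0 0 0 0 0 0; 85 0 0 0 0 0 0; 90 0 0 0 0 0 0; 90 0 0 0 0 0 0; 90 0 0 0 0 0 0; 90 0 0 0 0 0 0; 90 0 0 0 0 0 0' 30; python3 -m inch '0 0 0 0 0 0 20; 0 0 0 0 0 0 40; 0 0 0 0 0 0 55; 0 0 0 0 0 0 65; 0 0 0 0 0 0 75; 0 0 0 0 0 0 85; 0 0 0 0 0 0 95; 0 0 0 0 0 0 105; 0 0 0 0 0 0 105; 0 0 0 0 0 0 105' 30
python3 - <<'E'
from h import *
st(); snap('side','s4'); u,v=w2px('s4',[.498,.154,.09]).astype(int); print(u,v)
cv2.imwrite('pics/s4c.png',cv2.resize(cv2.imread('pics/s4.png')[v-45:v+45,u-60:u+60],None,fx=6,fy=6,interpolation=cv2.INTER_CUBIC))
E
```

```text
clock: 12.95
position: [0.4988, 0.1542, 0.0906]
ee_rot: [0.55, -0.445, 0.549, 0.445]
contact_force: [0.0, -0.1, 0.3]
width: 0.0855
clock: 14.2
position: [0.4986, 0.1541, 0.0905]
ee_rot: [0.549, -0.445, 0.549, 0.445]
contact_force: [-0.4, -1.0, 5.1]
width: 0.0589
14.2 [0.4986 0.1541 0.0905] [[0.0, -0.978, 0.207], [-0.0, 0.207, 0.978], [-1.0, -0.0, -0.0]] [ 0.167  0.318  1.829 -0.     0.995 -1.195] 0.058862208755335335 [-0.4 -1.   5.1]
340 301
```

View pics/s4c.png

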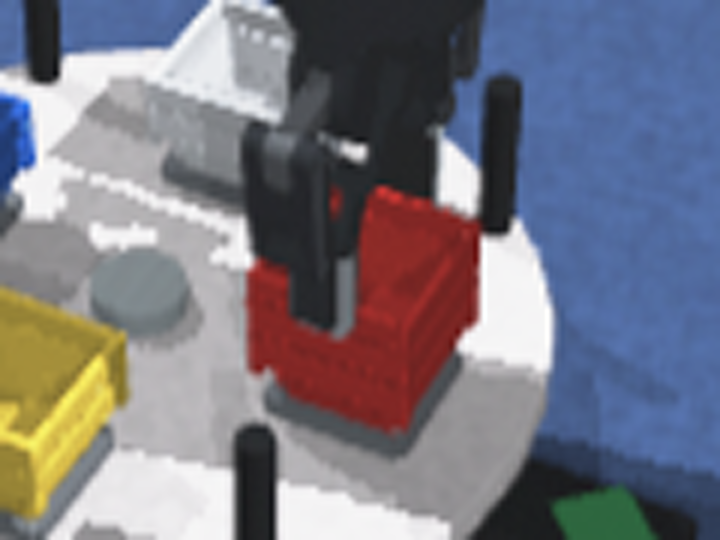

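The fingers hold the rim of the red stack's top (width 58.9 mm), tip at about (330,332) in the crop. To see whether only the top tray follows, I'll lift 8 mm and look.

```bash
python3 -m inch '-1 0 0 0 0 0 105; -2 0 0 0 0 0 105; -3 0 0 0 0 0 105; -4 0 0 0 0 0 105; -5 0 0 0 0 0 105; -6 0 0 0 0 0 105; -7 0 0 0 0 0 105; -8 0 0 0 0 0 105; -8 0 0 0 0 0 105; -8 0 0 0 0 0 105' 30
python3 - <<'E'
from h import *
st(); snap('side','s5'); u,v=340,301
k=lambda n:cv2.resize(cv2.imread(f'pics/{n}.png')[v-35:v+25,u-32:u+32],None,fx=6.2,fy=6.2,interpolation=cv2.INTER_CUBIC)
cv2.imwrite('pics/s5c.png',np.hstack([k('s4'),k('s5')]))
E
```

```text
clock: 15.5
position: [0.4986, 0.1542, 0.0982]
ee_rot: [0.549, -0.445, 0.549, 0.445]
contact_force: [0.4, -0.1, 0.4]
width: 0.0589
15.5 [0.4986 0.1542 0.0982] [[-0.0, -0.978, 0.207], [-0.0, 0.207, 0.978], [-1.0, 0.0, -0.0]] [ 0.167  0.309  1.818 -0.     1.014 -1.195] 0.05887374206891648 [ 0.4 -0.1  0.4]
```

View pics/s5c.png

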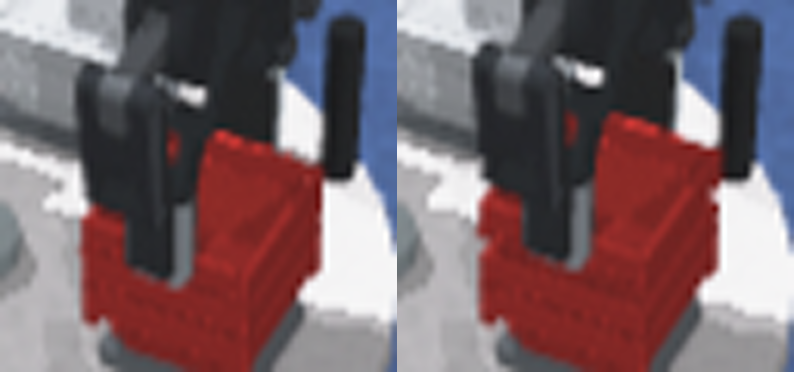

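After the lift a gap opens at (483,245), and the lower two rims stay at 255–322, as before. So only the top tray follows, and I'll lift on.

```bash
python3 -m inch '-3 0 0 0 0 0 105; -8 0 0 0 0 0 105; -16 0 0 0 0 0 105; -28 0 0 0 0 0 105; -42 0 0 0 0 0 105; -58 0 0 0 0 0 105; -72 0 0 0 0 0 105; -82 0 0 0 0 0 105; -88 0 0 0 0 0 105; -90 0 0 0 0 0 105' 30
python3 - <<'E'
from h import *
st(); d=snap('top','top3'); snap('side','s6'); snap('wrist','w3')
s=manip.get_state(); print(totool(np.array([.4946,-.2261,s['position'][2]])-s['position']))
# refine outline from w1: corners of line outer
c=[px2w('w1',u,v,.012) for u,v in [(590,75),(522,151),(580,203),(648,130)]]; print(np.mean(c,0))
i=cv2.imread('pics/s6.png')[170:370,230:430]; cv2.imwrite('pics/s6c.png',cv2.resize(i,None,fx=3,fy=3))
E
```

```text
clock: 16.8
position: [0.4986, 0.1542, 0.1885]
ee_rot: [0.549, -0.445, 0.549, 0.445]
contact_force: [-0.1, -0.3, -0.1]
width: 0.0592
16.8 [0.4986 0.1542 0.1885] [[0.0, -0.978, 0.207], [-0.0, 0.207, 0.978], [-1.0, -0.0, -0.0]] [ 0.167  0.225  1.686 -0.     1.23  -1.195] 0.05920287273339125 [-0.1 -0.3 -0.1]
[ 7.96892646e-02 -7.51604457e+01 -3.72766401e+02]
[ 0.49390531 -0.22798069  0.012     ]
```

View pics/s6c.png

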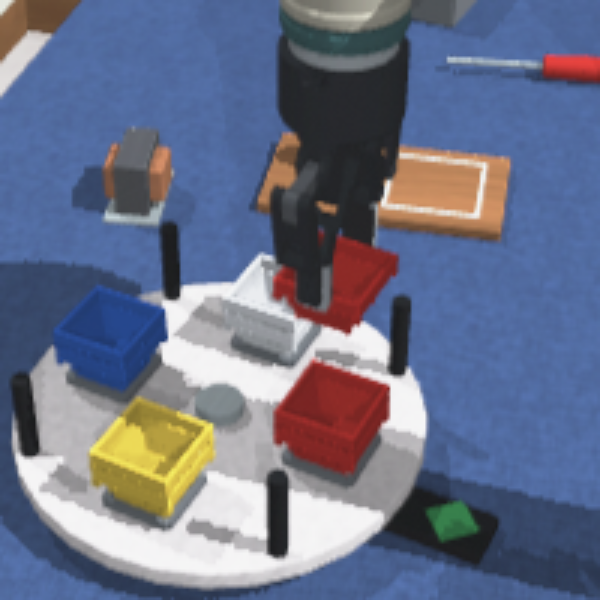

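One tray is in the hand, upright, and two red ones remain in the pocket with nothing else disturbed. I'll carry it to the outline.

```bash
python3 -m inch '0 -1 -5 0 0 0 105; 0 -3 -15 0 0 0 105; 0 -6 -32 0 0 0 105; 0 -11 -54 0 0 0 105; 0 -16 -78 0 0 0 105; 0 -21 -104 0 0 0 105; 0 -26 -130 0 0 0 105; 0 -31 -154 0 0 0 105; 0 -35 -174 0 0 0 105; 0 -37.5 -187 0 0 0 105' 30;  python3 -m inch '0 -3 -15 -1 0 0 105; 0 -7 -36 -3 0 0 105; 0 -12 -60 -5 0 0 105; 0 -17 -86 -7 0 0 105; 0 -22 -112 -9 0 0 105; 0 -27 -136 -11 0 0 105; 0 -31 -156 -13 0 0 105; 0 -34 -172 -14 0 0 105; 0 -36 -182 -15 0 0 105; 0 -37.5 -187 -15 0 0 105' 30
python3 - <<'E'
from h import *
st(); s=manip.get_state(); print(totool(np.array([.4943,-.227,.06])-s['position'])); snap('wrist','w4')
E
```

```text
clock: 18.2
position: [0.4961, -0.0384, 0.1883]
ee_rot: [0.55, -0.445, 0.55, 0.445]
contact_force: [-0.3, 0.6, -0.5]
width: 0.0587
clock: 19.45
position: [0.4942, -0.2277, 0.1882]
ee_rot: [0.487, -0.513, 0.487, 0.513]
contact_force: [1.1, -0.9, -0.9]
width: 0.0588
19.45 [ 0.4942 -0.2277  0.1882] [[-0.0, -0.999, -0.052], [0.0, -0.052, 0.999], [-1.0, 0.0, 0.0]] [-0.56   0.258  1.641  0.     1.243 -2.183] 0.05880566391484264 [ 1.1 -0.9 -0.9]
[128.21288874  -0.1451246    0.65324326]
```

View pics/w4.png

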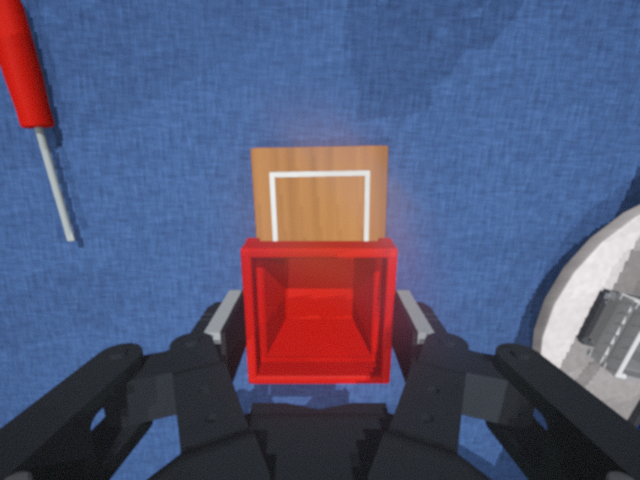

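The tray is upright in the grip, columns 244–395, square with the outline (269–374) and centred within 1–2 mm. I'll lower it, slowly at the end.

```bash
python3 -m inch '8 0 1 0 0 0 105; 24 0 1 0 0 0 105; 46 0 1 0 0 0 105; 70 0 1 0 0 0 105; 94 0 1 0 0 0 105; 116 0 1 0 0 0 105; 132 0 1 0 0 0 105; 142 0 1 0 0 0 105; 147 0 1 0 0 0 105; 148 0 1 0 0 0 105' 30; python3 -m inch '1 0 0 0 0 0 105; 1.5 0 0 0 0 0 105; 2 0 0 0 0 0 105; 2.5 0 0 0 0 0 105; 3 0 0 0 0 0 105; 3.5 0 0 0 0 0 105; 4 0 0 0 0 0 105; 4.5 0 0 0 0 0 105; 5 0 0 0 0 0 105; 5 0 0 0 0 0 105' 30
```

```text
clock: 20.75
position: [0.4944, -0.2262, 0.0402]
ee_rot: [-0.487, 0.513, -0.487, -0.513]
contact_force: [-0.5, 1.0, -0.5]
width: 0.0591
clock: 22.0
position: [0.4944, -0.2262, 0.0352]
ee_rot: [0.487, -0.513, 0.487, 0.513]
contact_force: [-0.4, 0.6, 0.1]
width: 0.0588
```

```bash
python3 -m inch '0.3 0 0 0 0 0 105; 0.5 0 0 0 0 0 105; 0.8 0 0 0 0 0 105; 1 0 0 0 0 0 105; 1.2 0 0 0 0 0 105; 1.4 0 0 0 0 0 105; 1.5 0 0 0 0 0 105; 1.5 0 0 0 0 0 105; 1.5 0 0 0 0 0 105; 1.5 0 0 0 0 0 105' 30
```

```text
clock: 23.25
position: [0.4944, -0.2263, 0.0346]
ee_rot: [-0.487, 0.513, -0.487, -0.513]
contact_force: [-2.2, 1.7, 6.8]
width: 0.0589
```

Contact at 0.0346, as expected (6.8 N). I'll release slowly and then rise.

```bash
python3 -m inch '-0.5 0 0 0 0 0 95; -0.7 0 0 0 0 0 80; -0.7 0 0 0 0 0 70; -0.7 0 0 0 0 0 60; -0.7 0 0 0 0 0 45; -0.7 0 0 0 0 0 30; -0.7 0 0 0 0 0 15; -0.7 0 0 0 0 0 0; -0.7 0 0 0 0 0 0; -0.7 0 0 0 0 0 0' 20; python3 -m inch '-5 0 0 0 0 0 0; -15 0 0 0 0 0 0; -30 0 0 0 0 0 0; -55 0 0 0 0 0 0; -85 0 0 0 0 0 0; -115 0 0 0 0 0 0; -140 0 0 0 0 0 0; -155 0 0 0 0 0 0; -160 0 0 0 0 0 0; -160 0 0 0 0 0 0' 20
python3 - <<'E'
from h import *
st(); snap('wrist','w5'); snap('side','s7'); snap('top','t7')
a=cv2.imread('pics/s7.png')[180:380,225:425]; b=cv2.imread('pics/w5.png')
print(w2px('w5',[.4943,-.2268,.048]),w2px('w5',[.4943,-.2268,.012]))
cv2.imwrite('pics/fin.png',np.hstack([cv2.resize(a,(400,400)),cv2.resize(b[60:460,120:520],(400,400))]))
E
```

```text
clock: 24.5
position: [0.4944, -0.2263, 0.0345]
ee_rot: [-0.487, 0.513, -0.487, -0.513]
contact_force: [-0.1, -0.7, 0.3]
width: 0.0851
clock: 25.75
position: [0.4941, -0.2261, 0.1943]
ee_rot: [0.487, -0.513, 0.487, 0.513]
contact_force: [-0.5, -0.9, -0.5]
width: 0.0854
25.75 [ 0.4941 -0.2261  0.1943] [[-0.0, -0.999, -0.053], [0.0, -0.053, 0.999], [-1.0, 0.0, 0.0]] [-0.557  0.253  1.633 -0.     1.257 -2.181] 0.08543359411371777 [-0.5 -0.9 -0.5]
[317.36741559 226.92771276] [317.56003629 218.10849679]
```

View pics/fin.png

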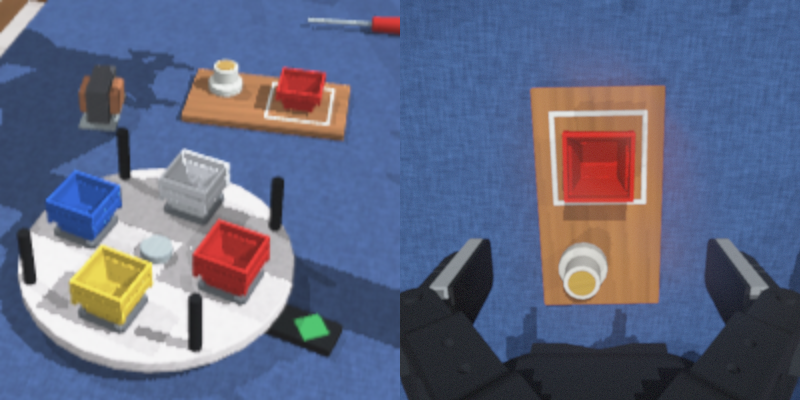

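The final view agrees. The outline centre is at (317.5,217.5) against a predicted (317.6,218.1), and the tray rim centre at (318.5,226) against (317.4,226.9). That puts the tray within about 1–2 mm of centre, upright and square, with two red trays still nested at the mark. I'm handing in.

```bash
python3 -c "
from rig import manip
manip.sign_off()"
```

```text
the job is handed in; nothing more can be done
```

I turned the carousel about 171° anticlockwise by leading one peg between the part-closed fingers. The red pocket now stands about 2 mm from the pick position. I then gripped only the top tray's rim and lifted 8 mm to check that the other two stayed down. The tray was set on the board until it touched (6.8 N), released and the arm raised clear. It was handed in at about 26 s of the 69 s allowed; no verdict is reported.

In the last pictures the tray stands upright and square, about 1–2 mm from the outline's centre. The other two red trays are still nested at the green mark, and the other stacks, lamp holder, transformer and screwdriver look undisturbed. None of the checks failed or disagreed. There was a 5 N upward reading while the gripper closed, but it was gone after the first lift.

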